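Make up the tableware sample set

TASK

Make up the sample set in the plywood tray: the white teacup, the white ramekin and the two shakers that stand on the bare worktop each go upright into the grey nest whose round pocket fits its foot (shakers: either of the two small pockets), resting flat on the pocket's floor. Set each piece down rather than dropping it, and leave the straight-sided mug and the tape roll, which are not part of the set, standing where they are.

Things in the scene. Friction and masses are not known exactly. Their poses are not given: they have to be found in the camera images.
- cup: White tapered teacup, 74 mm across the rim, 56 high, foot 45 across; 0.17 kg. Hollow; wall about 12 mm thick with the inside 50 mm wide in the upper 35 mm: pinch the wall at the rim, away from the handle. Origin at the underside, NOT on the bowl axis: that passes 11 mm from it along the cup's own +y; the handle points along own -y, to 59 mm from the bowl axis, 10 to 52 mm up. z up.
- ramekin: White ribbed round ramekin (small straight-sided dish without handle), 68 mm diameter, 36 mm high, foot 64 mm across; about 0.13 kg. Hollow and open at the top, wall about 8 to 11 mm at the rim, floor 4 mm. Can be taken across the outside (68 mm) or by the rim. Origin: centre of its underside; z up.
- shaker_1: Salt shaker, clear glass body with a domed metal cap: 27 mm diameter, 74 mm high, the glass up to 55 mm, then the cap; 55 g. One of two alike. Stands on the worktop. Origin: centre of its underside; z up along its axis.
- shaker_2: Salt shaker, clear glass body with a domed metal cap: 27 mm diameter, 74 mm high, the glass up to 55 mm, then the cap; 55 g. One of two alike. Stands on the worktop. Origin: centre of its underside; z up along its axis.
- nest_cup: Grey plate, 108 x 108 x 12 mm, with one round pocket, 62 mm diameter, 8 mm deep, in its middle: nest for the cup (its 45 mm foot). Origin: centre of its underside, 6 mm above the worktop; pocket floor 4 mm, top 12 mm above it. x, y along its edges. Four plates, 110 mm apart in a 2 x 2 square, are fixed in a 234 x 234 mm plywood tray, rim 20 mm high; which lies in which quarter varies.
- nest_ramekin: Grey plate, 108 x 108 x 12 mm, with one round pocket, 84 mm diameter, 8 mm deep, in its middle: nest for the ramekin. Origin: centre of its underside, 6 mm above the worktop; pocket floor 4 mm, top 12 mm above it. x, y along its edges. Four plates, 110 mm apart in a 2 x 2 square, are fixed in a 234 x 234 mm plywood tray, rim 20 mm high; which lies in which quarter varies.
- nest_shaker_1: Grey plate, 108 x 108 x 12 mm, with one round pocket, 44 mm diameter, 8 mm deep, in its middle: nest for a shaker (either one). Origin: centre of its underside, 6 mm above the worktop; pocket floor 4 mm, top 12 mm above it. x, y along its edges. Four plates, 110 mm apart in a 2 x 2 square, are fixed in a 234 x 234 mm plywood tray, rim 20 mm high; which lies in which quarter varies.
- nest_shaker_2: Grey plate, 108 x 108 x 12 mm, with one round pocket, 44 mm diameter, 8 mm deep, in its middle: nest for a shaker (either one). Origin: centre of its underside, 6 mm above the worktop; pocket floor 4 mm, top 12 mm above it. x, y along its edges. Four plates, 110 mm apart in a 2 x 2 square, are fixed in a 234 x 234 mm plywood tray, rim 20 mm high; which lies in which quarter varies.
- mug: Navy straight-sided mug with a loop handle, 68 mm across, 62 mm high; a look-alike of the cup that stays where it stands. Origin at the underside, the body's axis 11 mm from it along the mug's own +y, handle along its own -y, reaching 56 mm from that axis. z up.
- tape_roll: Brown roll of packing tape lying flat, 67 mm diameter, 37 mm high, with an open core; a look-alike of the ramekin that stays where it lies. Origin: centre of its underside; z up.

How it is judged:
At the end, for the whole second after the job is handed in: Cup in the 62 mm pocket, ramekin in the 84 mm one, a shaker in each 44 mm one: underside within 4 mm of the pocket floor, axis within 14 mm of the pocket centre in x and y, upright to 0.12 rad, released, at rest; mug and tape roll upright, moved under 20 mm (x of nest_cup in the frame of cup between -0.014 and 0.014 m and y of nest_cup in the frame of cup between -0.003 and 0.025 m and z of cup in the frame of nest_cup below 0.008 m and angle between each of cup, ramekin, mug, tape_roll's own z axis and vertical below 0.12 rad and x of nest_ramekin in the frame of ramekin between -0.014 and 0.014 m and y of nest_ramekin in the frame of ramekin between -0.014 and 0.014 m and z of ramekin in the frame of nest_ramekin below 0.008 m and (((x of nest_shaker_1 in the frame of shaker_1 between -0.014 and 0.014 m and y of nest_shaker_1 in the frame of shaker_1 between -0.014 and 0.014 m and z of shaker_1 in the frame of nest_shaker_1 below 0.008 m and angle between shaker_1's own z axis and vertical below 0.12 rad) and (x of nest_shaker_2 in the frame of shaker_2 between -0.014 and 0.014 m and y of nest_shaker_2 in the frame of shaker_2 between -0.014 and 0.014 m and z of shaker_2 in the frame of nest_shaker_2 below 0.008 m and angle between shaker_2's own z axis and vertical below 0.12 rad)) or ((x of nest_shaker_2 in the frame of shaker_1 between -0.014 and 0.014 m and y of nest_shaker_2 in the frame of shaker_1 between -0.014 and 0.014 m and z of shaker_1 in the frame of nest_shaker_2 below 0.008 m and angle between shaker_1's own z axis and vertical below 0.12 rad) and (x of nest_shaker_1 in the frame of shaker_2 between -0.014 and 0.014 m and y of nest_shaker_1 in the frame of shaker_2 between -0.014 and 0.014 m and z of shaker_2 in the frame of nest_shaker_1 below 0.008 m and angle between shaker_2's own z axis and vertical below 0.12 rad))) and distance of each of mug, tape_roll from where it was at the start of the episode below 0.02 m and linear speed of each of cup, ramekin, shaker_1, shaker_2 below 0.02 m/s and contact force between each of cup, ramekin, shaker_1, shaker_2 and the fingers below 0.1 N); the robot touches nothing.
It fails at once if the mug is shifted more than 20 mm or tipped (distance of mug from where it was at the start of the episode above 0.02 m or angle between mug's own z axis and vertical above 0.3 rad).
It fails at once if the tape roll is shifted more than 20 mm or tipped (distance of tape_roll from where it was at the start of the episode above 0.02 m or angle between tape_roll's own z axis and vertical above 0.3 rad).
It fails at once if a piece of the set is dropped (falls freely at more than 0.9 m/s, about 40 mm) ((linear speed of cup above 0.9 m/s and contact force between cup and the fingers below 0.2 N) or (linear speed of ramekin above 0.9 m/s and contact force between ramekin and the fingers below 0.2 N) or (linear speed of shaker_1 above 0.9 m/s and contact force between shaker_1 and the fingers below 0.2 N) or (linear speed of shaker_2 above 0.9 m/s and contact force between shaker_2 and the fingers below 0.2 N)).
It also fails if it takes over 102 s, if anything falls off the work surface, if the arm or the gripper's body presses on something with over 40 N, if the wrist force passes 120 N, or if a joint passes its speed limit or range.

ROBOT

A 7-joint arm with a two-finger parallel gripper is mounted at the origin on a cart in front of the work surface, level with it; the furniture and walls round the work are solid. World frame = base frame: x ahead of the robot, y to its left, z up, the work surface at z = 0. Lengths are in m, angles in rad, forces in N, time in s.
With the tool pointing down it reaches from about 0.4 to 0.85 m from the base axis. Payload 4.4 kg.
Tool frame: the origin (TCP) lies at the very end of the fingers, on their centre line; the grasp point (between the pads) lies behind it (manip.grip_depth is the z of the grasp point in the tool frame, in m); z points along the fingers, y is the direction in which the jaws open and shut (so a half turn about z gives the same grasp; the last joint's range is limited). The gripper opens to 94 mm and grips with 3 to 60 N. Pads are 16 mm wide; open, the fingers measure 119 mm over their backs; the gripper's body (75 mm by 177 mm) begins 78 mm behind the grasp point.
Start: joints at [1.177, 0.628, 0.038, 1.517, -0.027, 0.996, -0.02], TCP at [0.209, -0.615, 0.205] pointing down, gripper open.
Joint ranges: [-3.06, 3.06], [-0.37, 2.12], [-1.25, 1.32], [0.18, 2.47], [-1.1, 4.24], [0.23, 1.98], [-2.94, 2.94]. Speed limits (rad/s): [2.57, 2.57, 3.14, 3.14, 3.14, 3.14, 3.14].

INTERFACE

Orientations are given as [roll, pitch, yaw] about the fixed x, y, z axes, in that order (R = Rz(yaw) Ry(pitch) Rx(roll)).
In Python, from cell import manip gives the robot as it stands.
- The arm moves only by the tool step_arm, never from a script. Its argument "commands" is a list that holds one entry, the list of rows, each a list of 7 numbers: the shift along the tool's x, y, z in mm, then the turn, a rotation vector about the tool's x, y, z in rad, then the opening, from 0 (shut) to 1 (fully open). A call has 1 to 12 rows; each row is the pose to reach, as a shift and turn from the pose commanded when the call began, along the tool's axes at that moment; what a row does not reach only later rows make up. A row lasts 1/10 s, in which the tool goes at most 50 mm and 8.59 degrees, less where a joint would pass 70% of its speed; a pose out of reach is approached as far as the arm can. A call with a gripper value outside its range is refused whole. The fingers move at their own pace and stop on an object; the grip force is fixed at half the most. Time passes only in rows, so rows that repeat a pose let the fingers close. It gives the time, the measured TCP pose, the force and the opening at its end, in the units of the state.
- manip.read_state(): the state, without advancing time (a new reading comes with each control period).
- manip.snapshot(name): name is "scene" or "top" or "wrist"; returns (picture, depth): 480x640x3 uint8, red, green, blue; 480x640 float32, m along the optical axis (not along the pixel's ray), 0 where there is no reading.
- manip.calibration(name): a dict with "fx", "fy", "cx", "cy" (pixels), "R" (3x3) and "t" (3): a world point X has camera coordinates R X + t; the wrist camera has in their place "T_tool_cam" (4x4, takes a point from camera to tool coordinates, whose origin is the TCP and whose axes are the flange's). Camera axes: x right, y down, z forward; pixel columns grow to the right and rows downward; lengths in m; the calibration is good to about 2 mm. A picture is of the moment at which its call begins: read the wrist's pose just before it. calibration takes no time and is no camera call.
- manip.close_job(): hands the job in, once; it reports no verdict.
Trained networks look in the newest picture that a camera, given by its name, has taken for a name from the list of things; names that differ only in an ending like _2 or _b are one class to them, and where a whole thing is asked for, a point or a joint stands for the part that bears it (a point fixed in the world has none). Each returns a list of dicts, best first, with "p" (0 to 1); they miss things now and then, are a little off and sometimes report something else, mostly with a low value. They report only what shows in the picture. A call takes as long as a camera call.
- manip.outline_of(thing, camera): "region" (480x640 bool, what is visible of it) and "bbox" ([centre column, centre row, width, height] in pixels, round what is visible of it).
The state is a dict: "clock": time; "joint_pos": joint angles; "joint_vel": joint speeds; "tau": joint torques, N m; "position": TCP position; "tool_rot": TCP orientation; "contact_force": force on the tool from outside, world axes, zero at the start; "torque": the same for the moment, N m; "width": finger opening in m.
Only numpy, scipy, OpenCV 4.12 (cv2) and the standard library are available. Lean on these libraries where they do the work, as an engineer would, in place of code of your own. Each camera call takes 0.05 s, during which the arm holds its last target.

## Working session

There is one attempt and no reset: what is moved stays moved. The work goes in short steps, Python scripts to look and compute and a tool call to move; the robot and the scene stay as the last step left them, time stands still between calls to the robot, and variables do not carry over. Pictures are saved under pics/ and viewed, and the job is handed in when it is done.

Besides the shell and the picture viewer there is one more tool, called after "Call:" as name(argument=value, ...), one argument or row to a line, values as JSON. step_arm: Moves the arm, as the interface text tells. Its arguments: {"type":"object","properties":{"commands":{"type":"array"}},"required":["commands"]}

```bash
mkdir -p pics; ls
cat > h.py <<'E'
import numpy as np, cv2
from cell import manip
from scipy.spatial.transform import Rotation as Ro
def save(n,p): cv2.imwrite('pics/'+n,p[:,:,::-1])
def cloud(name,d,st=None):
    c=manip.calibration(name)
    v,u=np.mgrid[0:480,0:640]
    P=np.stack([(u-c['cx'])/c['fx']*d,(v-c['cy'])/c['fy']*d,d],-1)
    if name=='wrist':
        T=c['T_tool_cam'];P=P@T[:3,:3].T+T[:3,3]
        R=Ro.from_euler('xyz',st['tool_rot']).as_matrix()
        return P@R.T+np.array(st['position'])
    return (P-c['t'])@np.array(c['R'])
E
python3 - <<'E'
from h import *
s=manip.read_state()
for k,v in s.items(): print(k,np.round(v,3))
print(manip.grip_depth)
for n in ['top','scene']:
    p,d=manip.snapshot(n); save(n+'0.png',p); np.savez(n+'0.npz',p=p,d=d)
    P=cloud(n,d)
    for t in ['cup','ramekin','shaker_1','mug','tape_roll','nest_cup','nest_ramekin','nest_shaker_1']:
        for o in manip.outline_of(t,n)[:4]:
            r=o['region']&(d>0); q=P[r]
            if len(q)==0: print(n,t,'empty');continue
            print(n,t,round(o['p'],2),np.round(o['bbox']),np.round(np.median(q,0),3),np.round(np.percentile(q,2,axis=0),3),np.round(np.percentile(q,98,axis=0),3))
E
```

```text
pics
clock 0.0
joint_pos [ 1.177  0.629  0.038  1.518 -0.027  0.996 -0.02 ]
joint_vel [-0.    -0.001  0.002  0.001  0.002 -0.001 -0.   ]
tau [ 0.0000e+00 -5.4972e+01  1.1440e+00 -1.8664e+01 -5.2000e-02  2.4000e-02
  0.0000e+00]
position [ 0.209 -0.615  0.205]
tool_rot [-3.14   0.     0.328]
contact_force [-0.062  0.683  0.326]
torque [-0.02   0.011  0.042]
width 0.094
-0.0188
top cup 0.69 [420. 235.  26.  27.] [ 0.563 -0.274  0.018] [ 0.522 -0.301 -0.001] [ 0.591 -0.235  0.058]
top ramekin 0.96 [226. 235.  21.  24.] [0.568 0.291 0.005] [ 0.533  0.257 -0.004] [0.594 0.319 0.038]
top shaker_1 0.55 [178. 256.  12.   8.] [0.496 0.407 0.065] [0.489 0.403 0.026] [0.505 0.418 0.077]
top mug 0.65 [466. 263.  33.  24.] [ 0.493 -0.414  0.018] [ 0.455 -0.453 -0.003] [ 0.518 -0.366  0.063]
top mug 0.18 [425. 283.  21.  25.] [ 0.419 -0.292  0.033] [ 0.389 -0.322 -0.004] [ 0.453 -0.259  0.041]
top tape_roll 0.53 [426. 284.  20.  23.] [ 0.422 -0.29   0.033] [ 0.391 -0.323 -0.002] [ 0.453 -0.259  0.041]
top nest_cup 0.72 [315. 279.  42.  40.] [0.442 0.025 0.013] [ 0.389 -0.027  0.003] [0.494 0.076 0
[... 919 characters left out ...]
486 0.39  0.001] [0.528 0.428 0.073]
scene mug 0.58 [405. 200.  25.  30.] [ 0.483 -0.389  0.039] [ 0.454 -0.439  0.003] [ 0.52  -0.359  0.06 ]
scene tape_roll 0.88 [399. 228.  22.  17.] [ 0.417 -0.28   0.023] [ 0.389 -0.318  0.001] [ 0.451 -0.255  0.037]
scene nest_cup 0.92 [343. 252.  56.  32.] [ 0.457 -0.085  0.016] [ 0.403 -0.135  0.006] [ 0.508 -0.029  0.02 ]
scene nest_ramekin 0.77 [317. 270.  51.  36.] [0.446 0.024 0.014] [ 0.387 -0.027  0.005] [0.497 0.079 0.02 ]
scene nest_shaker_1 0.78 [312. 238.  52.  33.] [ 0.566 -0.071  0.016] [ 0.511 -0.124  0.007] [ 0.617 -0.018  0.02 ]
scene nest_shaker_1 0.71 [286. 254.  50.  30.] [0.552 0.038 0.016] [ 0.5   -0.013  0.006] [0.605 0.092 0.02 ]
```

Run:
```python
from h import *
for n in ['top','scene']:
    z=np.load(n+'0.npz'); p=z['p']; 
    c=p[200:330,150:500] if n=='top' else p[170:350,140:440]
    save(n+'0c.png',cv2.resize(c,None,fx=2.2,fy=2.2,interpolation=cv2.INTER_CUBIC))
```

```text
(no output)
```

View pics/top0.png

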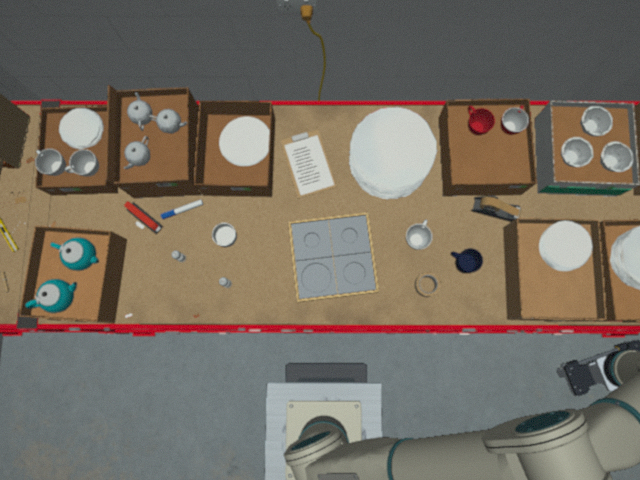

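Run:
```python
from h import *
# pocket fit: depth below 0.013 etc from top
z=np.load('top0.npz'); P=cloud('top',z['d'])
print(manip.calibration('wrist')['T_tool_cam'].round(3) if hasattr(manip.calibration('wrist')['T_tool_cam'],'round') else manip.calibration('wrist'))
for n in('top','scene'):
  c=manip.calibration(n); print(n,c['fx'],-np.array(c['R']).T@np.array(c['t']))
  P=cloud(n,np.load(n+'0.npz')['d'])
  for nm,c,r in [('cup',(0.456,-0.085),.031),('ram',(.442,.025),.042),('s1',(.563,-.073),.022),('s2',(.552,.038),.022)]:
    q=P.reshape(-1,3); m=(np.hypot(q[:,0]-c[0],q[:,1]-c[1])<r+.006)&(q[:,2]<.0135); print(n,nm,m.sum(),q[m].mean(0).round(4))
```

```text
[[ 0.    -0.964 -0.267  0.077]
 [ 1.     0.    -0.    -0.001]
 [ 0.    -0.267  0.964 -0.18 ]
 [ 0.     0.     0.     1.   ]]
top 518.0669396108151 [ 0.26175371 -0.01840809  1.48584884]
top cup 342 [ 0.4567 -0.0859  0.0086]
top ram 651 [0.442  0.024  0.0087]
top s1 182 [ 0.5657 -0.0734  0.0087]
top s2 193 [0.5522 0.0373 0.009 ]
scene 552.4721109192463 [-0.3910549   0.8024923   0.94315948]
scene cup 575 [ 0.4531 -0.0824 -0.31  ]
scene ram 1322 [ 0.4388  0.0248 -0.33  ]
scene s1 101 [ 0.5706 -0.0755  0.0091]
scene s2 151 [ 0.5547  0.032  -0.0952]
```

View pics/top0c.png

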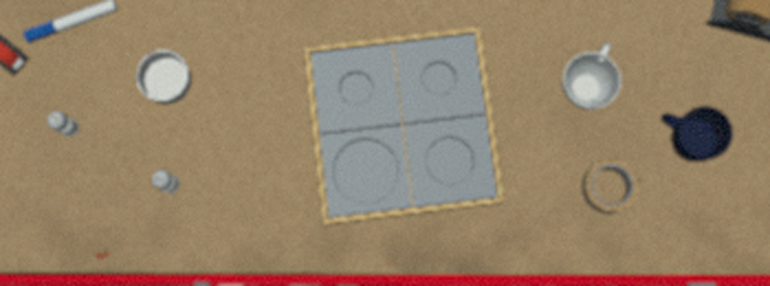

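View pics/scene0c.png

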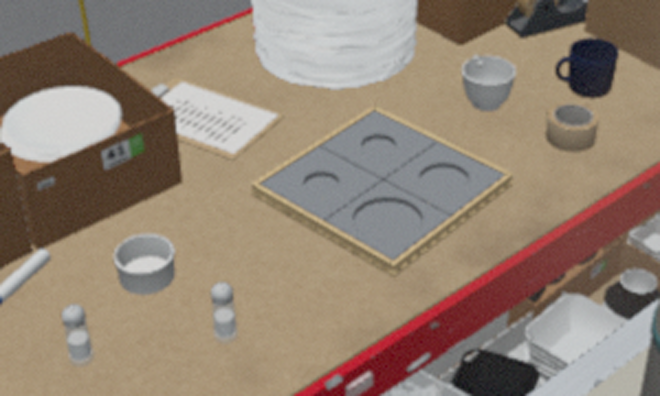

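```bash
cat >> h.py <<'E'
def cfit(q):
    A=np.c_[2*q,np.ones(len(q))]; s=np.linalg.lstsq(A,(q**2).sum(1),rcond=None)[0]
    return s[:2],np.sqrt(s[2]+s[:2]@s[:2])
def go(x,y,z,yaw,st=None):
    st=st or manip.read_state(); R=Ro.from_euler('xyz',st['tool_rot'])
    d=R.inv().apply(np.array([x,y,z])-st['position'])*1000
    tgt=Ro.from_euler('xyz',[np.pi,0,yaw]); rv=(R.inv()*tgt).as_rotvec()
    print('shift mm',d.round(1),'turn',rv.round(3),'| pose',np.round(st['position'],4),np.round(st['tool_rot'],3),'w',round(st['width'],4),'t',round(st['clock'],2))
E
python3 - <<'E'
from h import *
for n in('top','scene'):
  P=cloud(n,np.load(n+'0.npz')['d']).reshape(-1,3)
  for nm,c,r,zl,zh in [('cup',(.556,-.268),.06,.048,.07),('ram',(.566,.289),.05,.03,.05),('sh1',(.494,.41),.04,.06,.09),('sh2',(.42,.285),.04,.06,.09),('mug',(.486,-.40),.06,.055,.08),('tape',(.42,-.29),.05,.03,.05)]:
    m=(np.hypot(P[:,0]-c[0],P[:,1]-c[1])<r)&(P[:,2]>zl)&(P[:,2]<zh); q=P[m]
    if len(q)<3: print(n,nm,len(q)); continue
    print(n,nm,len(q),'fit',[np.round(k,4) for k in cfit(q[:,:2])],'ext',q.min(0).round(3),q.max(0).round(3),((q.min(0)+q.max(0))/2).round(3))
go(.53,-.255,.22,1.13)
E
```

```text
top cup 108 fit [array([ 0.5561, -0.267 ]), np.float64(0.0359)] ext [ 0.518 -0.303  0.048] [ 0.6   -0.231  0.063] [ 0.559 -0.267  0.056]
top ram 93 fit [array([0.5636, 0.2883]), np.float64(0.0322)] ext [0.532 0.257 0.03 ] [0.597 0.32  0.042] [0.565 0.288 0.036]
top sh1 58 fit [array([0.4989, 0.4128]), np.float64(0.0083)] ext [0.489 0.402 0.061] [0.509 0.424 0.079] [0.499 0.413 0.07 ]
top sh2 55 fit [array([0.4251, 0.2781]), np.float64(0.0081)] ext [0.414 0.267 0.06 ] [0.435 0.288 0.076] [0.424 0.277 0.068]
top mug 96 fit [array([ 0.4873, -0.4062]), np.float64(0.0331)] ext [ 0.453 -0.442  0.055] [ 0.521 -0.367  0.069] [ 0.487 -0.405  0.062]
top tape 219 fit [array([ 0.4225, -0.292 ]), np.float64(0.0291)] ext [ 0.389 -0.327  0.03 ] [ 0.454 -0.259  0.043] [ 0.422 -0.293  0.037]
scene cup 100 fit [array([ 0.5549, -0.2638]), np.float64(0.0356)] ext [ 0.517 -0.305  0.048] [ 0.594 -0.222  0.059] [ 0.555 -0.264  0.053]
scene ram 115 fit [array([0.5643, 0.2914]), np.float64(0.0324)] ext [0.53  0.259 0.03 ] [0.599 0.325 0.038] [0.564 0.292 0.034]
scene sh1 74 fit [array([0.4976, 0.4178]), np.float64(0.0079)] ext [0.486 0.407 0.061] [0.509 0.428 0.075] [0.498 0.417 0.068]
scene sh2 70 fit [array([0.4226, 0.2821]), np.float64(0.0079)] ext [0.412 0.27  0.061] [0.433 0.293 0.075] [0.423 0.281 0.068]
scene mug 79 fit [array([ 0.4864, -0.4042]), np.float64(0.0326)] ext [ 0.45  -0.441  0.055] [ 0.521 -0.369  0.064] [ 0.486 -0.405  0.06 ]
scene tape 162 fit [array([ 0.4214, -0.2887]), np.float64(0.029)] ext [ 0.388 -0.328  0.03 ] [ 0.458 -0.252  0.039] [ 0.423 -0.29   0.035]
shift mm [ 419.7 -238.   -14.5] turn [ 0.     0.    -0.802] | pose [ 0.2093 -0.6154  0.2055] [ 3.142 -0.     0.328] w 0.0941 t 0.9
```

Call:
step_arm(
  commands=[
    [[35,-20,-10,0,0,-0.07,0.45],[75,-43,-15,0,0,-0.15,0.45],[115,-66,-15,0,0,-0.23,0.45],[155,-88,-15,0,0,-0.31,0.45],[195,-111,-15,0,0,-0.39,0.45],[235,-134,-15,0,0,-0.47,0.45],[275,-156,-15,0,0,-0.55,0.45],[315,-179,-15,0,0,-0.63,0.45],[355,-202,-15,0,0,-0.71,0.45],[390,-221,-15,0,0,-0.77,0.45],[420,-238,-15,0,0,-0.8,0.45],[420,-238,-15,0,0,-0.8,0.45]],
  ],
)

```text
clock: 2.1
position: [0.5344, -0.2489, 0.2207]
tool_rot: [3.14, -0.004, 1.137]
contact_force: [0.1, 0.8, 0.8]
width: 0.0424
```

Run:
```python
from h import *
s=manip.read_state(); p,d=manip.snapshot('wrist'); save('w1.png',p)
P=cloud('wrist',d,s)
for o in manip.outline_of('cup','wrist')[:2]: 
  q=P[o['region']&(d>0)]; print(o['p'],o['bbox'],q.min(0).round(3),q.max(0).round(3))
P=P.reshape(-1,3); P=P[(d>0).ravel()]
m=(np.hypot(P[:,0]-.555,P[:,1]+.266)<.055)&(P[:,2]>.05)&(P[:,2]<.07); q=P[m]; print(cfit(q[:,:2]),np.median(q[:,2]))
m=(np.hypot(P[:,0]-.555,P[:,1]+.266)<.075)&(P[:,2]>.02)&(np.hypot(P[:,0]-.555,P[:,1]+.266)>.043);q=P[m];print('handle',len(q),q.mean(0),q[:,2].max())
go(.53,-.255,.22,1.13)
```

```text
0.81 [361.1, 230.7, 99.6, 82.6] [ 0.512 -0.323 -0.001] [ 0.607 -0.23   0.058]
(array([ 0.55659161, -0.26695651]), np.float64(0.035832238338404515)) 0.0555939549043612
handle 28946 [ 0.53064974 -0.22373455  0.32350422] 0.3443266375944124
shift mm [-0.8 -0.2  0.4] turn [-0.     0.    -0.001] | pose [ 0.5305 -0.2544  0.2204] [-3.141  0.     1.129] w 0.0423 t 2.2
```

View pics/w1.png

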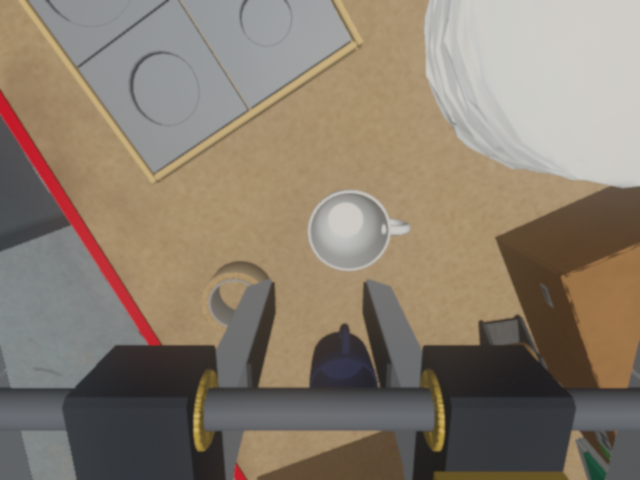

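```bash
cat >> h.py <<'E'
def wr(name=None):
    s=manip.read_state(); p,d=manip.snapshot('wrist')
    if name: save(name,p)
    P=cloud('wrist',d,s); return P[(d>.1)],s,P,d
def rim(P,x,y,r,lo,hi):
    m=(np.hypot(P[:,0]-x,P[:,1]-y)<r)&(P[:,2]>lo)&(P[:,2]<hi); q=P[m]
    print(len(q),'fit',[np.round(k,4) for k in cfit(q[:,:2])],'ext',q.min(0).round(4),q.max(0).round(4),((q.min(0)+q.max(0))/2).round(4))
    return q
E
python3 - <<'E'
from h import *
P,s,_,_=wr('w2.png')
q=rim(P,.555,-.266,.05,.05,.07)
h=q[np.hypot(q[:,0]-.556,q[:,1]+.267)<.0395]; print(cfit(h[:,:2]))
m=(np.hypot(P[:,0]-.555,P[:,1]+.266)<.075)&(P[:,2]>.02)&(P[:,2]<.07)&(np.hypot(P[:,0]-.555,P[:,1]+.266)>.043);q=P[m];print('handle',len(q),q.mean(0),q.max(0))
# cup interior point wall
for nm,c,r in [('cup',(0.456,-0.085),.031),('s1',(.563,-.073),.022)]:
    m=(np.hypot(P[:,0]-c[0],P[:,1]-c[1])<r+.006)&(P[:,2]<.0135)&(P[:,2]>0); print(nm,m.sum(),P[m].mean(0).round(4),P[m].min(0).round(3),P[m].max(0).round(3))
u=np.array([np.cos(-.44),np.sin(-.44)])
c=np.array([.5566,-.267]); g=c-.031*u; print(g); go(g[0],g[1],.034,1.13,s)
E
```

```text
1105 fit [array([ 0.5565, -0.267 ]), np.float64(0.0358)] ext [ 0.5182 -0.3036  0.05  ] [ 0.5998 -0.23    0.0587] [ 0.559  -0.2668  0.0544]
(array([ 0.55529578, -0.26648368]), np.float64(0.035327644254891405))
handle 212 [ 0.59988621 -0.28671062  0.04028583] [ 0.60771125 -0.2814229   0.05271119]
cup 3796 [ 0.4547 -0.0841  0.0105] [ 0.424 -0.115  0.008] [ 0.485 -0.055  0.013]
s1 1519 [ 0.5625 -0.0758  0.0105] [ 0.543 -0.092  0.007] [ 0.586 -0.057  0.013]
[ 0.5285527  -0.25379588]
shift mm [ -0.2  -2.  186.4] turn [-0.     0.    -0.001] | pose [ 0.5305 -0.2544  0.2204] [-3.141  0.     1.129] w 0.0423 t 2.2
```

Call:
step_arm(
  commands=[
    [[0,-3,45,0,0,0,0.45],[0,-3,90,0,0,0,0.45],[0,-3,125,0,0,0,0.45],[0,-3,150,0,0,0,0.45],[0,-3,170,0,0,0,0.45],[0,-3,182,0,0,0,0.45],[0,-3,186,0,0,0,0.45],[0,-3,186,0,0,0,0.45],[0,-3,186,0,0,0,0.45]],
  ],
)

```text
clock: 3.15
position: [0.5282, -0.2542, 0.0355]
tool_rot: [3.14, 0.0, 1.127]
contact_force: [-0.6, -1.2, 0.3]
width: 0.0427
```

Call:
step_arm(
  commands=[
    [[0,0,0,0,0,0,0],[0,0,0,0,0,0,0],[0,0,0,0,0,0,0],[0,0,0,0,0,0,0],[0,0,0,0,0,0,0],[0,0,0,0,0,0,0]],
  ],
)

```text
clock: 3.75
position: [0.5286, -0.2537, 0.0357]
tool_rot: [3.14, -0.0, 1.128]
contact_force: [-1.8, 0.4, 11.0]
width: 0.0054
```

Run:
```python
from h import *
P,s,_,_=wr('w3.png'); p,d=manip.snapshot('scene'); save('s3.png',cv2.resize(p[180:260,310:440],None,fx=5,fy=5)); print(s['width'],s['contact_force'],s['position'])
```

```text
0.005354174560902717 [-1.84089486  0.44670721 11.02727332] [ 0.52858007 -0.25369644  0.03568732]
```

View pics/w3.png

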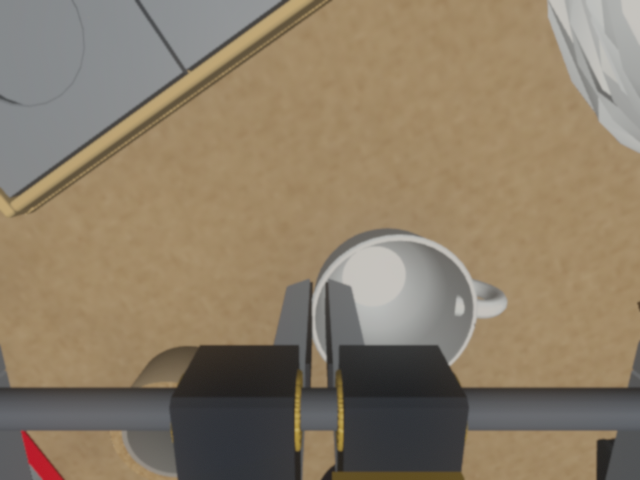

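View pics/s3.png

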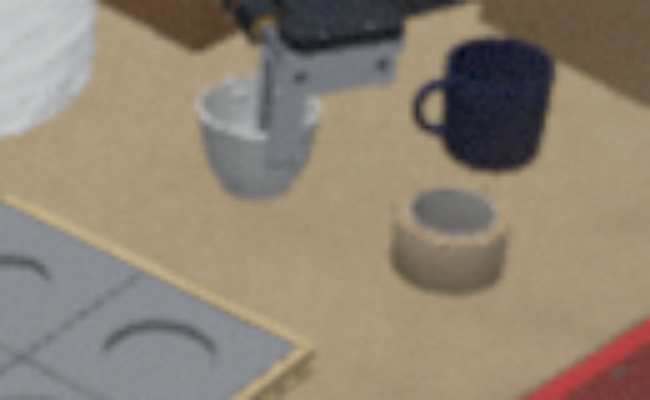

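Call:
step_arm(
  commands=[
    [[0,0,-5,0,0,0,0],[0,0,-15,0,0,0,0],[0,0,-25,0,0,0,0],[0,0,-30,0,0,0,0],[0,0,-30,0,0,0,0]],
  ],
)

```text
clock: 4.35
position: [0.528, -0.2538, 0.0654]
tool_rot: [3.14, -0.0, 1.128]
contact_force: [-0.8, -0.8, -1.2]
width: 0.0045
```

Run:
```python
from h import *
P,s,_,_=wr('w4.png'); p,d=manip.snapshot('scene'); save('s4.png',cv2.resize(p[180:260,310:440],None,fx=5,fy=5)); print(s['width'],s['contact_force'],s['position'])
q=P[(np.hypot(P[:,0]-.555,P[:,1]+.266)<.05)&(P[:,2]<.1)&(P[:,2]>.07)]
# rim plane: 
print(len(q)); print(cfit(q[:,:2]), q[:,2].max())
A=np.c_[q[:,:2]-[.555,-.266],np.ones(len(q))]
w=np.ones(len(q),bool)
for i in range(8):
  c=np.linalg.lstsq(A[w],q[w,2],rcond=None)[0]; r=q[:,2]-A@c; w=(r>-.004)&(r<.008)
print(c,w.sum())
```

```text
0.004513297269282172 [-0.83004279 -0.77396511 -1.21969561] [ 0.52800521 -0.25377333  0.06539388]
5582
(array([ 0.55730038, -0.26684678]), np.float64(0.03534729770710932)) 0.09999894396853262
[-0.19473114  0.09580787  0.0831911 ] 3656
```

View pics/s4.png

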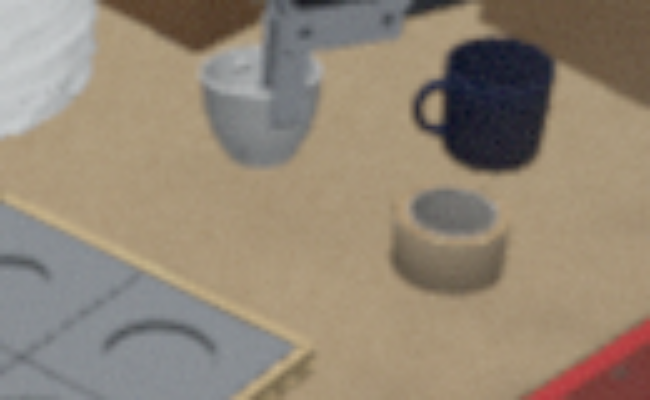

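View pics/w4.png

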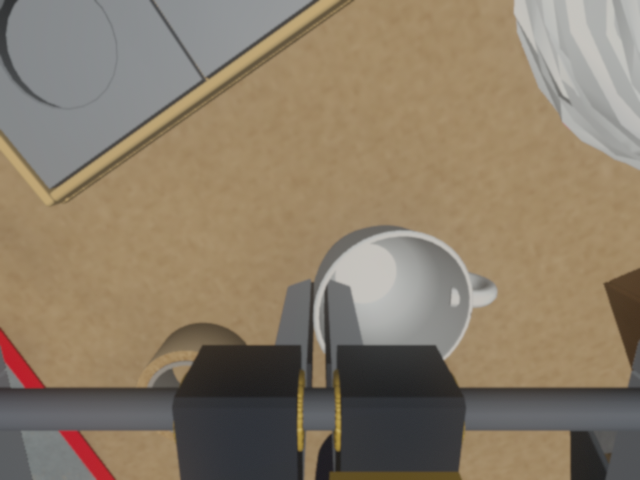

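```bash
cat >> h.py <<'E'
def rimtilt(P,s):
    R=Ro.from_euler('xyz',s['tool_rot']).as_matrix(); Q=(P-s['position'])@R  # tool frame
    m=(Q[:,1]>.012)&(Q[:,1]<.075)&(np.abs(Q[:,0])<.04)&(Q[:,2]<.02)&(Q[:,2]>-.05)&(np.hypot(Q[:,0],Q[:,1]-.031)<.04)
    q=Q[m]; # top-most per angle bin
    ang=np.arctan2(q[:,0],q[:,1]-.031); out=[]
    for a in np.arange(-2.2,2.2,.1):
        k=q[np.abs(ang-a)<.05]
        if len(k)>10:
            z=np.percentile(k[:,2],3); out.append(k[np.abs(k[:,2]-z)<.0015].mean(0))
    o=np.array(out); A=np.c_[o[:,:2],np.ones(len(o))]; c,res,_,_=np.linalg.lstsq(A,o[:,2],rcond=None)
    print('n',len(o),'plane tool z = %.3f x + %.3f y + %.4f'%tuple(c),'rms',np.std(o[:,2]-A@c),'circle',cfit(o[:,:2]))
    print('axis world', R@np.array([c[0],c[1],-1]))
    return o
E
python3 - <<'E'
from h import *
P,s,_,_=wr(); rimtilt(P,s); print(s['width'],s['clock'])
E
```

```text
n 41 plane tool z = -0.331 x + -0.165 y + 0.0003 rms 0.004539678537127701 circle (array([0.00271292, 0.034507  ]), np.float64(0.033547603279910465))
axis world [-0.29098474 -0.22878655  1.00006265]
0.004891277379731822 4.45
```

Run:
```python
from h import *
P,s,_,_=wr(); o=rimtilt(P,s); print((o*1000).round(1).tolist()); print(s['width'])
```

```text
n 41 plane tool z = -0.335 x + -0.169 y + 0.0005 rms 0.0045706973379340396 circle (array([0.00273826, 0.03452906]), np.float64(0.03352379380875427))
axis world [-0.29567796 -0.23035275  1.00013252]
[[-28.6, 22.4, 11.1], [-29.9, 24.1, 8.2], [-30.0, 27.2, 8.9], [-30.1, 30.0, 9.5], [-30.1, 33.3, 9.3], [-29.7, 36.2, 9.1], [-29.6, 39.3, 7.8], [-29.0, 42.5, 7.0], [-27.8, 45.6, 4.7], [-26.6, 48.3, 2.9], [-25.1, 51.4, 0.1], [-23.3, 54.5, -2.9], [-23.4, 58.7, -13.4], [-20.6, 61.0, -12.8], [-17.6, 63.2, -12.6], [-14.1, 64.8, -12.1], [-10.9, 66.3, -12.0], [-7.5, 67.2, -11.7], [-3.8, 67.8, -11.8], [-0.1, 68.2, -11.7], [3.8, 68.0, -11.7], [7.5, 67.5, -11.9], [11.2, 66.6, -11.9], [14.6, 65.4, -12.0], [17.8, 63.8, -12.3], [21.3, 61.8, -12.8], [24.3, 59.6, -13.0], [26.7, 57.0, -13.5], [29.2, 54.2, -13.9], [31.4, 50.8, -14.7], [33.0, 47.9, -14.8], [34.3, 44.2, -15.6], [35.5, 40.5, -16.3], [36.0, 37.2, -16.6], [36.3, 33.5, -17.1], [36.1, 29.8, -17.8], [35.5, 26.5, -18.2], [34.5, 22.7, -18.9], [33.4, 19.5, -19.4], [31.9, 16.4, -19.7], [30.0, 13.3, -20.2]]
0.00446507635906579
```

Call:
step_arm(
  commands=[
    [[0,0,-15,0,0,0,0],[0,0,-30,0,0,0,0],[0,0,-45,0,0,0,0],[0,0,-60,0,0,0,0],[0,0,-65,0,0,0,0],[0,0,-65,-0.05,0,0,0],[0,0,-65,-0.1,0,0,0],[0,0,-65,-0.155,0,0,0],[0,0,-65,-0.155,0,0,0],[0,0,-65,-0.155,0,0,0]],
  ],
)

```text
clock: 5.55
position: [0.5274, -0.2535, 0.1292]
tool_rot: [2.988, 0.0, 1.128]
contact_force: [0.1, 0.6, -2.1]
width: 0.0046
```

Run:
```python
from h import *
P,s,_,_=wr('w5.png')
R=Ro.from_euler('xyz',s['tool_rot']); print(s['position'],s['tool_rot'],s['width'],s['contact_force'])
# rim in world heading frame
Q=P-np.array(s['position']); u=np.array([np.cos(-.44),np.sin(-.44)]); v=np.array([-u[1],u[0]])
a=Q[:,:2]@u; b=Q[:,:2]@v
m=(a>.01)&(a<.08)&(np.hypot(a-.033,b)<.042)&(Q[:,2]>.005)&(Q[:,2]<.05); q=np.c_[a,b,Q[:,2]][m]
ang=np.arctan2(q[:,1],q[:,0]-.031)
for t in np.arange(-2,2.1,.25):
    k=q[np.abs(ang-t)<.06]
    if len(k)>10:
        z=np.percentile(k[:,2],97); print((k[np.abs(k[:,2]-z)<.0015].mean(0)*1000).round(1),end=' ')
# target: yaw and same tilt
th=-1.3+.44
T=Ro.from_euler('z',th)*R
print('\nturn',(R.inv()*T).as_rotvec().round(3)); d=np.array([.447,-.0565,s['position'][2]])-s['position']; print('shift',(R.inv().apply(d)*1000).round(1))
print('foot z dir: 10mm down',(R.inv().apply([0,0,-.01])*1000).round(2))
```

```text
[ 0.52739661 -0.25346867  0.12918139] [2.98812332e+00 1.21254070e-04 1.12791226e+00] 0.004632148257600474 [ 0.12512101  0.5710474  -2.07161616]
[ 56.1 -23.5  22.3] [ 61.1 -16.4  22.6] [64.3 -8.6 22.2] [65.6 -0.1 22.1] [64.9  8.7 22.2] [61.8 16.9 22.1] [56.8 24.2 22.1] [50.3 30.  22.2] [42.2 34.1 22.2] [33.4 35.9 22.1] [24.8 35.7 22.1] [16.  33.1 22.3] 
turn [ 0.    -0.131  0.85 ]
shift [ 143.5 -155.2  -24. ]
foot z dir: 10mm down [ 0.   -1.53  9.88]
```

View pics/w5.png

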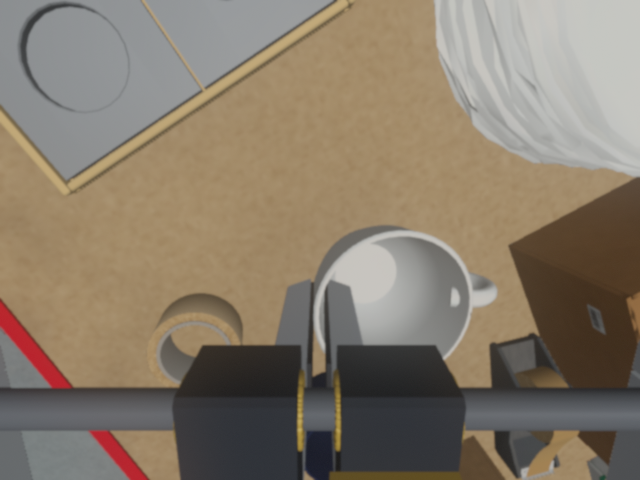

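Call:
step_arm(
  commands=[
    [[6,-6,-1,0,-0.006,0.04,0],[20,-22,-3.5,0,-0.018,0.12,0],[35,-38,-6,0,-0.032,0.21,0],[51,-55,-8.5,0,-0.046,0.3,0],[67,-73,-11.2,0,-0.06,0.39,0],[83,-90,-14,0,-0.074,0.48,0],[99,-107,-16.5,0,-0.089,0.58,0],[115,-124,-19,0,-0.103,0.67,0],[128,-139,-21.5,0,-0.116,0.75,0],[138,-149,-23,0,-0.125,0.81,0],[143.5,-155.2,-24,0,-0.131,0.85,0],[143.5,-155.2,-24,0,-0.131,0.85,0]],
  ],
)

```text
clock: 6.8
position: [0.4484, -0.0549, 0.1291]
tool_rot: [2.988, -0.002, 0.271]
contact_force: [-0.0, 0.3, -1.6]
width: 0.0049
```

Run:
```python
from h import *
manip.snapshot('scene')
P,s,_,_=wr('w6.png'); R=Ro.from_euler('xyz',s['tool_rot']); print(s['position'],s['tool_rot'],s['width'],s['clock'])
Q=P-np.array(s['position']); u=np.array([np.cos(-1.3),np.sin(-1.3)]); v=np.array([-u[1],u[0]])
a=Q[:,:2]@u; b=Q[:,:2]@v
m=(a>.01)&(a<.08)&(np.hypot(a-.033,b)<.042)&(Q[:,2]>.005)&(Q[:,2]<.05); q=np.c_[a,b,Q[:,2]][m]
ang=np.arctan2(q[:,1],q[:,0]-.031)
for t in np.arange(-2,2.1,.25):
    k=q[np.abs(ang-t)<.06]
    if len(k)>10:
        z=np.percentile(k[:,2],97); print((k[np.abs(k[:,2]-z)<.0015].mean(0)*1000).round(1),end=' ')
for nm,c,r in [('cup',(0.456,-0.085),.031),('ram',(.442,.025),.042),('s1',(.563,-.073),.022),('s2',(.552,.038),.022)]:
    m=(np.hypot(P[:,0]-c[0],P[:,1]-c[1])<r+.006)&(P[:,2]<.0135)&(P[:,2]>0); print(nm,m.sum(),P[m].mean(0).round(4),P[m].min(0).round(3),P[m].max(0).round(3))
c=np.array([.447,-.0565,.0455]); print((R.inv().apply(c-s['position'])*1000).round(1))
```

```text
[ 0.44843114 -0.05590408  0.12923948] [ 2.98712975e+00 -2.09961259e-03  2.70620014e-01] 0.00462405176725192 6.85
[ 49.5 -26.4   7.2] [ 56.4 -23.8  22.4] [ 61.5 -16.7  22.3] [64.7 -8.8 22.2] [65.9 -0.  22.4] [64.8  8.6 22.4] [61.6 16.6 22.2] [56.7 24.2 22.5] [50.1 29.7 22.3] [42.2 33.6 22.4] [33.5 35.5 22.3] [24.8 35.2 22.3] [16.1 32.7 22.4] cup 3048 [ 0.4607 -0.0792  0.0104] [ 0.425 -0.113  0.008] [ 0.486 -0.056  0.013]
ram 10596 [0.4424 0.0249 0.0105] [ 0.4   -0.018  0.008] [0.483 0.066 0.013]
s1 3049 [ 0.566  -0.0728  0.0104] [ 0.544 -0.094  0.008] [ 0.587 -0.051  0.013]
s2 3856 [0.5522 0.0379 0.0105] [0.53  0.016 0.008] [0.573 0.059 0.013]
[ -1.7 -12.7  82.8]
```

View pics/w6.png

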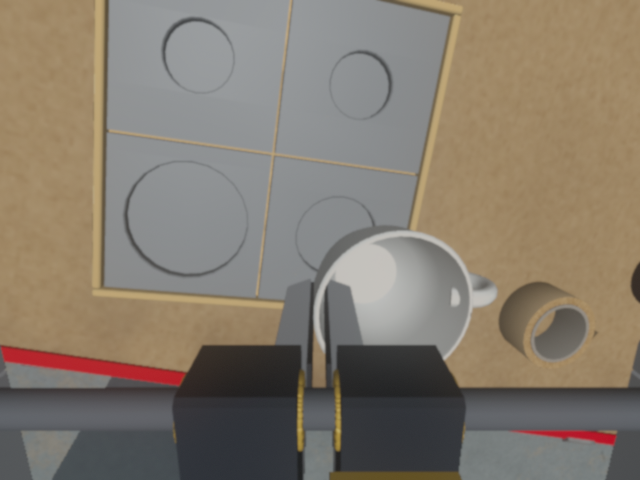

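Call:
step_arm(
  commands=[
    [[-1,-2,15,0,0,0,0],[-1,-5,35,0,0,0,0],[-1,-8,55,0,0,0,0],[-1,-10,70,0,0,0,0],[-1,-11,78,0,0,0,0],[-1,-11.5,81,0,0,0,0],[-1,-11.8,83,0,0,0,0],[-1,-11.8,83,0,0,0,0],[-1,-11.8,83,0,0,0,0]],
  ],
)

```text
clock: 7.8
position: [0.4471, -0.0586, 0.0454]
tool_rot: [2.988, -0.002, 0.267]
contact_force: [0.3, 0.1, -2.3]
width: 0.0048
```

Call:
step_arm(
  commands=[
    [[0,0,0.5,0,0,0,0],[0,0,1,0,0,0,0],[0,0,1.5,0,0,0,0],[0,0,1.5,0,0,0,0]],
  ],
)

```text
clock: 8.2
position: [0.4469, -0.0579, 0.044]
tool_rot: [2.987, -0.002, 0.268]
contact_force: [1.2, 0.6, -1.6]
width: 0.0047
```

Call:
step_arm(
  commands=[
    [[0,0,0.5,0,0,0,0],[0,0,1,0,0,0,0],[0,0,1.0,0,0,0,0]],
  ],
)

```text
clock: 8.5
position: [0.4468, -0.0575, 0.0436]
tool_rot: [2.988, -0.002, 0.269]
contact_force: [-2.3, 3.8, 11.2]
width: 0.0051
```

Call:
step_arm(
  commands=[
    [[0,0,0,0,0,0,0.1],[0,0,0,0,0,0,0.2],[0,0,0,0,0,0,0.3],[0,0,0,0,0,0,0.3],[0,0,0,0,0,0,0.3]],
  ],
)

```text
clock: 9.0
position: [0.4468, -0.0583, 0.0429]
tool_rot: [2.987, -0.002, 0.268]
contact_force: [-0.0, 0.1, 0.1]
width: 0.0284
```

Run:
```python
from h import *
P,s,_,_=wr('w7.png'); R=Ro.from_euler('xyz',s['tool_rot']); print(s['position'],s['width'],s['contact_force'])
print((R.inv().apply([0,0,.16])*1000).round(1))
go(.54,.25,.2,1.571+.47)
```

```text
[ 0.44681832 -0.05832772  0.04286377] 0.02836843374722484 [-0.03265143  0.13829578  0.06659669]
[   0.2   24.6 -158.1]
shift mm [ 171.7 -245.3 -196.9] turn [ 0.113  0.136 -1.769] | pose [ 0.4468 -0.0583  0.0429] [ 2.987e+00 -1.000e-03  2.680e-01] w 0.0278 t 9.05
```

View pics/w7.png

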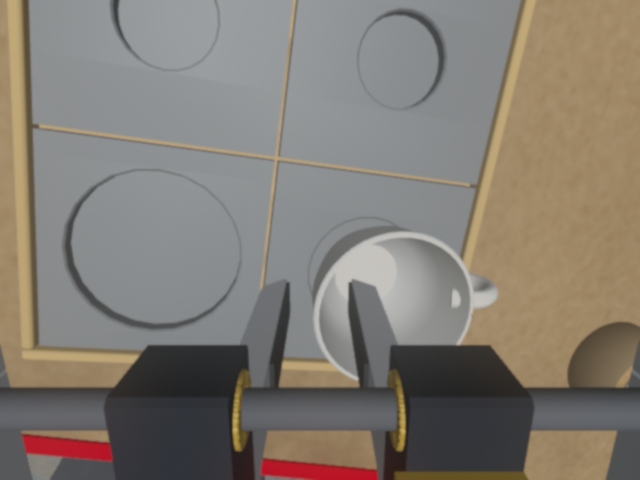

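Call:
step_arm(
  commands=[
    [[0,1.5,-10,0,0,0,0.3],[0,4.6,-30,0,0,0,0.3],[0,9.3,-60,0,0,0,0.3],[0,15.5,-100,0,0,0,0.5],[0,21.7,-140,0.05,0,0,1],[0,24.6,-158,0.1,0,0,1],[0,24.6,-158,0.154,0,0,1],[0,24.6,-158,0.154,0,0,1]],
  ],
)

```text
clock: 9.85
position: [0.4471, -0.0605, 0.2035]
tool_rot: [3.141, -0.003, 0.263]
contact_force: [0.4, -0.9, -0.1]
width: 0.0646
```

Run:
```python
from h import *
P,s,_,_=wr('w8.png')
q=rim(P,.4555,-.085,.045,.055,.08); print(np.percentile(q[:,2],[50,95]))
go(.56,.27,.2,1.571+.47)
```

```text
1592 fit [array([ 0.4552, -0.0877]), np.float64(0.0351)] ext [ 0.4175 -0.129   0.055 ] [ 0.4913 -0.0509  0.0684] [ 0.4544 -0.0899  0.0617]
[0.064972   0.06717041]
shift mm [ 195.9 -288.4    2.7] turn [ 0.002 -0.    -1.776] | pose [ 0.4464 -0.0596  0.2028] [ 3.14e+00 -1.00e-03  2.65e-01] w 0.0688 t 9.9
```

View pics/w8.png

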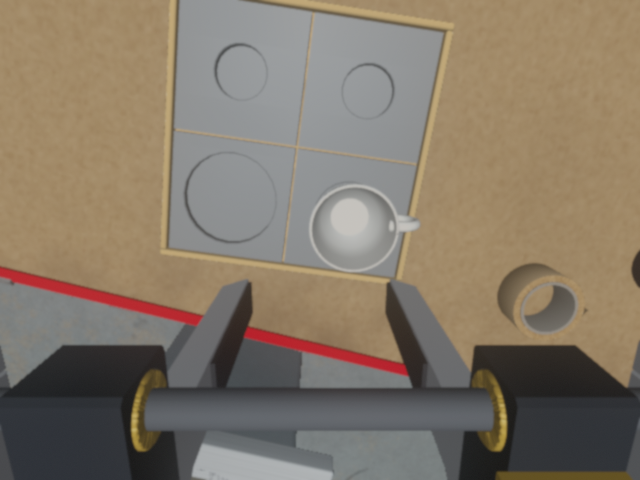

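Call:
step_arm(
  commands=[
    [[10,-15,0,0,0,-0.08,1],[28,-41,0,0,0,-0.2,1],[47,-69,0,0,0,-0.33,1],[66,-97,0,0,0,-0.46,1],[85,-125,0,0,0,-0.59,1],[104,-153,0,0,0,-0.72,1],[123,-181,0,0,0,-0.85,1],[142,-209,0,0,0,-0.98,1],[161,-237,0,0,0,-1.11,1],[178,-262,0,0,0,-1.24,1],[190,-280,0,0,0,-1.36,1],[196,-288,0,0,0,-1.44,1]],
  ],
)

```text
clock: 11.1
position: [0.5574, 0.2772, 0.202]
tool_rot: [3.141, -0.002, 1.721]
contact_force: [-0.0, -1.0, -0.1]
width: 0.0939
```

Call:
step_arm(
  commands=[
    [[0,0,0,0,0,0,1],[0,0,0,0,0,0,1]],
  ],
)

```text
clock: 11.3
position: [0.558, 0.2725, 0.2022]
tool_rot: [3.141, 0.001, 1.71]
contact_force: [-0.2, -0.6, 0.1]
width: 0.0939
```

Run:
```python
from h import *
P,s,_,_=wr('w9.png')
q=rim(P,.564,.29,.045,.03,.05); print(np.percentile(q[:,2],[50,95]))
for c in [(.498,.415),(.424,.28)]:
    rim(P,*c,.03,.055,.09)
go(.564,.29,.016,1.7)
```

```text
1004 fit [array([0.5646, 0.2895]), np.float64(0.0322)] ext [0.5309 0.2555 0.03  ] [0.5986 0.323  0.0386] [0.5647 0.2893 0.0343]
[0.03591073 0.03734085]
1005 fit [array([0.501 , 0.4132]), np.float64(0.0083)] ext [0.489  0.4025 0.0551] [0.5119 0.426  0.0756] [0.5004 0.4142 0.0653]
797 fit [array([0.4272, 0.2798]), np.float64(0.0083)] ext [0.415  0.2681 0.055 ] [0.4376 0.2908 0.0753] [0.4263 0.2795 0.0652]
shift mm [ 17.7   8.  186.4] turn [0.001 0.001 0.008] | pose [0.5584 0.2716 0.2024] [3.141e+00 1.000e-03 1.708e+00] w 0.0938 t 11.35
```

View pics/w9.png

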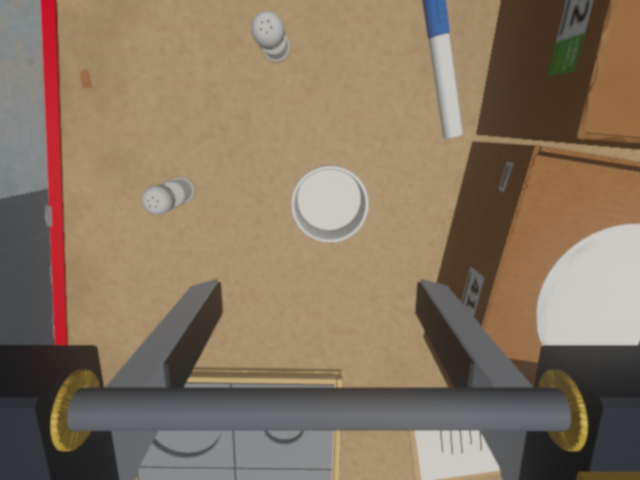

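Run:
```python
from h import *
P,s,_,_=wr()
m=(P[:,0]>.6)&(P[:,1]>.2)&(P[:,1]<.4)&(P[:,2]>.04)&(P[:,2]<.18); q=P[m]; print(len(q),q.min(0),np.percentile(q,2,axis=0),q.max(0))
for zl in(.05,.1,.13): k=q[q[:,2]>zl]; print(zl,len(k),np.percentile(k[:,0],1) if len(k) else '')
go(.5646,.2895,.016,1.7)
```

```text
27086 [0.68217659 0.20000103 0.04001026] [0.68382342 0.20523156 0.04312116] [0.87049571 0.39999928 0.15297549]
0.05 19458 0.6832382219921994
0.1 9384 0.6849562230681525
0.13 2268 0.6879259132199331
shift mm [ 17.7   8.2 186.7] turn [0.001 0.001 0.008] | pose [0.5587 0.2711 0.2027] [3.141e+00 1.000e-03 1.708e+00] w 0.0939 t 11.4
```

Call:
step_arm(
  commands=[
    [[6,3,30,0,0,0,1],[12,6,75,0,0,0,1],[18,8,115,0,0,0,1],[18,8,145,0,0,0,1],[18,8,168,0,0,0,1],[18,8,180,0,0,0,1],[18,8,186,0,0,0,1],[18,8,186,0,0,0,1],[18,8,186,0,0,0,1]],
  ],
)

```text
clock: 12.3
position: [0.566, 0.2906, 0.0183]
tool_rot: [3.138, -0.001, 1.707]
contact_force: [-0.1, -0.1, -0.3]
width: 0.0944
```

Call:
step_arm(
  commands=[
    [[0,0,0,0,0,0,0.5],[0,0,0,0,0,0,0.5],[0,0,0,0,0,0,0.5],[0,0,0,0,0,0,0.5],[0,0,0,0,0,0,0.5],[0,0,0,0,0,0,0.5]],
  ],
)

```text
clock: 12.9
position: [0.5653, 0.2902, 0.0175]
tool_rot: [3.14, 0.0, 1.708]
contact_force: [0.1, 0.3, 4.7]
width: 0.0661
```

Call:
step_arm(
  commands=[
    [[0,0,-5,0,0,0,0.5],[0,0,-20,0,0,0,0.5],[0,0,-40,0,0,0,0.5],[0,0,-60,0,0,0,0.5],[0,0,-75,0,0,0,0.5],[0,0,-80,0,0,0,0.5],[0,0,-80,0,0,0,0.5]],
  ],
)

```text
clock: 13.6
position: [0.5655, 0.2903, 0.098]
tool_rot: [3.139, -0.0, 1.708]
contact_force: [0.8, 0.6, -1.2]
width: 0.0663
```

Run:
```python
from h import *
manip.snapshot('top')
P,s,_,_=wr('w10.png')
z=s['position'][2]
q=rim(P,s['position'][0],s['position'][1],.045,z+.008,z+.05); print(np.percentile(q[:,2],[5,50,95])-z)
go(.442,.0245,s['position'][2],1.7)
```

```text
9092 fit [array([0.5644, 0.2921]), np.float64(0.0345)] ext [0.5202 0.2548 0.1051] [0.6073 0.3232 0.1471] [0.5637 0.289  0.1261]
[0.00978525 0.01874343 0.04659131]
shift mm [-246.  -157.7   -0.5] turn [0.001 0.001 0.008] | pose [0.5647 0.2897 0.0965] [3.141e+00 1.000e-03 1.708e+00] w 0.0662 t 13.7
```

View pics/w10.png

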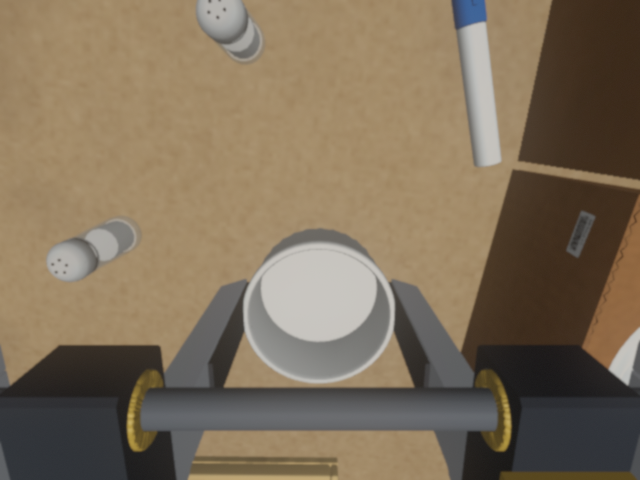

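Call:
step_arm(
  commands=[
    [[-8,-5,-3,0,0,0,0.5],[-30,-19,-5,0,0,0,0.5],[-55,-35,-5,0,0,0,0.5],[-82,-53,-5,0,0,0,0.5],[-109,-70,-5,0,0,0,0.5],[-136,-87,-5,0,0,0,0.5],[-163,-104,-5,0,0,0,0.5],[-190,-122,-5,0,0,0,0.5],[-215,-138,-5,0,0,0,0.5],[-235,-151,-5,0,0,0,0.5],[-246,-158,-5,0,0,0,0.5],[-246,-158,-5,0,0,0,0.5]],
  ],
)

```text
clock: 14.9
position: [0.4409, 0.023, 0.1016]
tool_rot: [-3.141, 0.001, 1.705]
contact_force: [-0.7, 0.1, -1.7]
width: 0.0659
```

Call:
step_arm(
  commands=[
    [[0,0,0,0,0,0,0.5],[0,0,0,0,0,0,0.5]],
  ],
)

```text
clock: 15.1
position: [0.443, 0.0264, 0.102]
tool_rot: [3.139, -0.001, 1.709]
contact_force: [0.1, 0.2, -1.0]
width: 0.0662
```

Run:
```python
from h import *
P,s,_,_=wr('w11.png')
for nm,c,r in [('s1',(.563,-.073),.022),('s2',(.552,.038),.022)]:
    m=(np.hypot(P[:,0]-c[0],P[:,1]-c[1])<r+.006)&(P[:,2]<.0135)&(P[:,2]>0); print(nm,m.sum(),P[m].mean(0).round(4),P[m].min(0).round(3),P[m].max(0).round(3))
go(.442,.0245,.029,1.7)
```

```text
s1 8 [ 0.5746 -0.0564  0.0103] [ 0.573 -0.058  0.009] [ 0.576 -0.055  0.011]
s2 2770 [0.5536 0.036  0.0105] [0.531 0.014 0.008] [0.574 0.057 0.013]
shift mm [-1.8 -1.3 72.9] turn [ 0.003 -0.001  0.01 ] | pose [0.4429 0.0264 0.1019] [ 3.139e+00 -1.000e-03  1.710e+00] w 0.0662 t 15.15
```

View pics/w11.png

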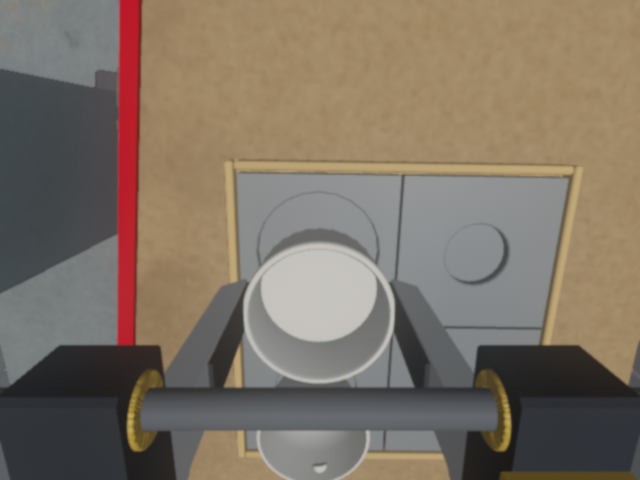

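Call:
step_arm(
  commands=[
    [[-1,-1,15,0,0,0,0.5],[-1.5,-1,35,0,0,0,0.5],[-1.8,-1.3,52,0,0,0,0.5],[-1.8,-1.3,64,0,0,0,0.5],[-1.8,-1.3,70,0,0,0,0.5],[-1.8,-1.3,72,0,0,0,0.5],[-1.8,-1.3,73,0,0,0,0.5],[-1.8,-1.3,73,0,0,0,0.5],[-1.8,-1.3,73,0,0,0,0.5]],
  ],
)

```text
clock: 16.05
position: [0.4416, 0.023, 0.0293]
tool_rot: [3.139, 0.0, 1.708]
contact_force: [-0.1, -0.2, -2.0]
width: 0.0663
```

Call:
step_arm(
  commands=[
    [[0,0,0.5,0,0,0,0.5],[0,0,1,0,0,0,0.5],[0,0,1.0,0,0,0,0.5]],
  ],
)

```text
clock: 16.35
position: [0.4412, 0.0229, 0.0279]
tool_rot: [3.14, 0.0, 1.708]
contact_force: [0.8, 0.1, 0.1]
width: 0.0664
```

Call:
step_arm(
  commands=[
    [[0,0,0.5,0,0,0,0.5],[0,0,1,0,0,0,0.5],[0,0,1.0,0,0,0,0.5]],
  ],
)

```text
clock: 16.65
position: [0.4412, 0.0229, 0.0274]
tool_rot: [3.139, 0.001, 1.708]
contact_force: [-0.7, -0.3, 6.2]
width: 0.0663
```

Contact felt. Release and rise, then look back.

Call:
step_arm(
  commands=[
    [[0,0,0,0,0,0,0.8],[0,0,0,0,0,0,0.95],[0,0,0,0,0,0,0.95],[0,0,0,0,0,0,0.95],[0,0,-10,0,0,0,0.95],[0,0,-40,0,0,0,0.95],[0,0,-80,0,0,0,0.8],[0,0,-120,0,0,0,0.6],[0,0,-150,0,0,0,0.6],[0,0,-160,0,0,0,0.6],[0,0,-160,0,0,0,0.6]],
  ],
)

```text
clock: 17.75
position: [0.4417, 0.0227, 0.1881]
tool_rot: [3.137, 0.001, 1.707]
contact_force: [-0.1, -0.8, -0.1]
width: 0.0568
```

Run:
```python
from h import *
p,d=manip.snapshot('top'); P=cloud('top',d).reshape(-1,3)
q=rim(P,.442,.0245,.045,.035,.06); print(np.percentile(q[:,2],[50,95]))
P,s,_,_=wr('w12.png')
rim(P,.442,.0245,.045,.035,.06)
print(s['contact_force'])
go(.4265,.2795,.13,1.7)
```

```text
Traceback (most recent call last):
  File "h.py", line 28, in rim
    print(len(q),'fit',[np.round(k,4) for k in cfit(q[:,:2])],'ext',q.min(0).round(4),q.max(0).round(4),((q.min(0)+q.max(0))/2).round(4))
                                                                    ~~~~~^^^
ValueError: zero-size array to reduction operation minimum which has no identity
```

Run:
```python
from h import *
P,s,_,_=wr('w12.png')
rim(P,.442,.0245,.045,.035,.06)
print(s['contact_force'])
go(.4265,.2795,.13,1.7)
```

```text
1355 fit [array([0.4406, 0.0225]), np.float64(0.032)] ext [ 0.4068 -0.0127  0.035 ] [0.4746 0.0559 0.0485] [0.4407 0.0216 0.0418]
[-0.7069152  -0.51864585  0.58723038]
shift mm [256.5  21.5  56. ] turn [0.    0.    0.007] | pose [0.4401 0.0225 0.1861] [3.141 0.    1.707] w 0.0564 t 17.85
```

View pics/w12.png

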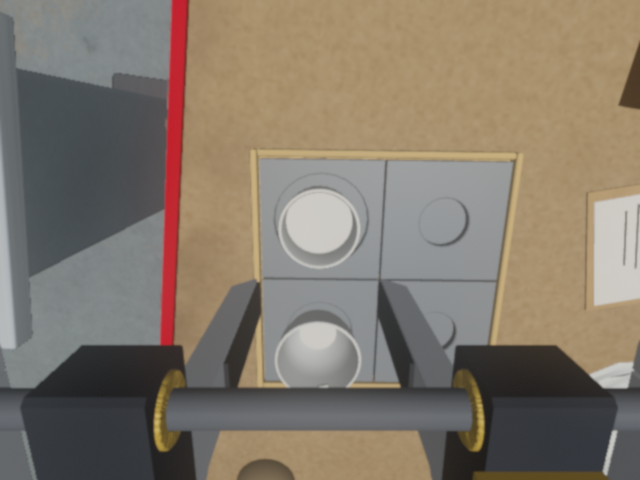

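Call:
step_arm(
  commands=[
    [[10,1,0,0,0,0,0.6],[40,3,0,0,0,0,0.6],[75,6,0,0,0,0,0.6],[115,10,0,0,0,0,0.6],[155,13,0,0,0,0,0.6],[190,16,0,0,0,0,0.6],[210,18,0,0,0,0,0.6],[225,19,0,0,0,0,0.6],[230,20,0,0,0,0,0.6],[230,20,0,0,0,0,0.6],[230,20,0,0,0,0,0.6]],
  ],
)

```text
clock: 18.95
position: [0.4289, 0.2526, 0.1862]
tool_rot: [3.141, 0.001, 1.707]
contact_force: [0.2, -0.5, 0.6]
width: 0.057
```

Run:
```python
from h import *
P,s,_,_=wr('w13.png')
q=rim(P,.4268,.2797,.03,.045,.09); m=(q[:,2]>.068); print('cap',q[m].mean(0),m.sum())
m=(np.hypot(P[:,0]-.427,P[:,1]-.28)<.03)&(P[:,2]>.008)&(P[:,2]<.05); print('body',P[m].min(0),P[m].max(0))
rim(P,.5,.4135,.03,.055,.09)
go(.4268,.2797,.028,1.7)
```

```text
822 fit [array([0.4252, 0.2799]), np.float64(0.0084)] ext [0.4138 0.2675 0.0455] [0.4368 0.2905 0.0758] [0.4253 0.279  0.0607]
cap [0.42546086 0.27945674 0.07162216] 628
body [0.4125583  0.279145   0.00807839] [0.43687897 0.29197629 0.0499636 ]
1221 fit [array([0.4988, 0.413 ]), np.float64(0.0083)] ext [0.4881 0.4025 0.0551] [0.5113 0.4251 0.0759] [0.4997 0.4138 0.0655]
shift mm [ 27.6   1.3 158.3] turn [0.001 0.001 0.007] | pose [0.4292 0.2523 0.1863] [3.141e+00 1.000e-03 1.707e+00] w 0.0563 t 19.0
```

View pics/w13.png

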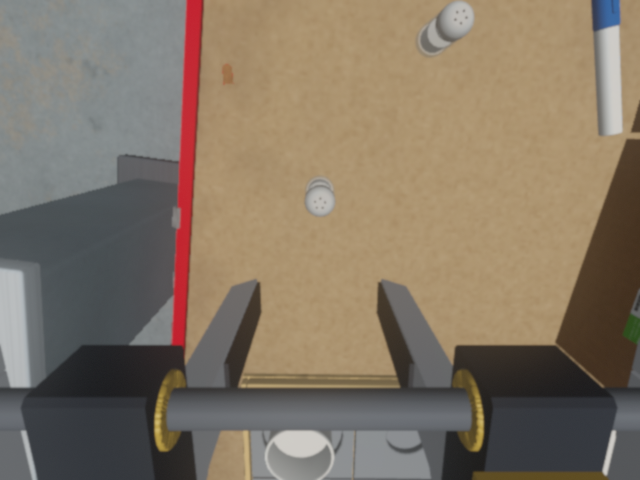

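Call:
step_arm(
  commands=[
    [[8,0,20,0,0,0,0.6],[18,0,50,0,0,0,0.6],[27,0,80,0,0,0,0.6],[27,0,110,0,0,0,0.6],[27,0,135,0,0,0,0.6],[27,0,150,0,0,0,0.6],[27,0,157,0,0,0,0.6],[27,0,158,0,0,0,0.6],[27,0,158,0,0,0,0.6],[27,0,158,0,0,0,0.6]],
  ],
)

```text
clock: 20.0
position: [0.4265, 0.2805, 0.0297]
tool_rot: [3.138, -0.001, 1.707]
contact_force: [0.1, -0.1, 0.5]
width: 0.0564
```

Call:
step_arm(
  commands=[
    [[0,0,0,0,0,0,0.1],[0,0,0,0,0,0,0.1],[0,0,0,0,0,0,0.1],[0,0,0,0,0,0,0.1],[0,0,0,0,0,0,0.1]],
  ],
)

```text
clock: 20.5
position: [0.4259, 0.2803, 0.0289]
tool_rot: [3.14, 0.0, 1.708]
contact_force: [-0.1, -0.1, 1.0]
width: 0.023
```

Call:
step_arm(
  commands=[
    [[0,0,-5,0,0,0,0.1],[0,0,-20,0,0,0,0.1],[0,0,-45,0,0,0,0.1],[0,0,-70,0,0,0,0.1],[0,0,-85,0,0,0,0.1],[0,0,-90,0,0,0,0.1],[0,0,-90,0,0,0,0.1]],
  ],
)

```text
clock: 21.2
position: [0.426, 0.2803, 0.1194]
tool_rot: [3.139, -0.0, 1.707]
contact_force: [-0.2, -0.8, -1.0]
width: 0.0229
```

Run:
```python
from h import *
P,s,_,_=wr('w14.png'); print(s['contact_force'])
go(.552,.0377,s['position'][2],1.7)
```

```text
[-0.24150662 -0.84492809 -0.99685048]
shift mm [-257.2   92.1   -0.4] turn [0.002 0.    0.008] | pose [0.4257 0.28   0.1187] [3.14  0.    1.708] w 0.0232 t 21.25
```

View pics/w14.png

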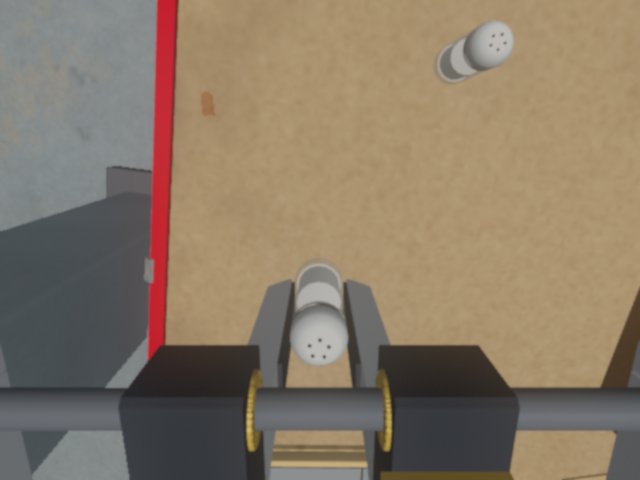

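Call:
step_arm(
  commands=[
    [[-10,2,-3,0,0,0,0.1],[-38,9,-6,0,0,0,0.1],[-72,18,-6,0,0,0,0.1],[-107,26,-6,0,0,0,0.1],[-142,35,-6,0,0,0,0.1],[-177,43,-6,0,0,0,0.1],[-212,52,-6,0,0,0,0.1],[-247,60,-6,0,0,0,0.1],[-282,69,-6,0,0,0,0.1],[-317,78,-6,0,0,0,0.1],[-347,85,-6,0,0,0,0.1],[-362,89,-6,0,0,0,0.1]],
  ],
)

```text
clock: 22.45
position: [0.5629, -0.0706, 0.1238]
tool_rot: [-3.141, 0.001, 1.703]
contact_force: [-0.5, -0.6, -0.5]
width: 0.0232
```

Call:
step_arm(
  commands=[
    [[-6,1,0,0,0,0,0.1],[-6,1,0,0,0,0,0.1],[-6,1,0,0,0,0,0.1]],
  ],
)

```text
clock: 22.75
position: [0.5646, -0.07, 0.125]
tool_rot: [3.14, -0.001, 1.71]
contact_force: [0.6, 0.1, -0.5]
width: 0.0232
```

Run:
```python
from h import *
P,s,_,_=wr('w15.png')
for nm,c,r in [('s1',(.563,-.073),.022),('s2',(.552,.038),.022)]:
    m=(np.hypot(P[:,0]-c[0],P[:,1]-c[1])<r+.006)&(P[:,2]<.0135)&(P[:,2]>0); print(nm,m.sum(),P[m].mean(0).round(4),P[m].min(0).round(3),P[m].max(0).round(3))
go(.5655,-.0727,.0405,1.7)
```

```text
s1 2219 [ 0.5649 -0.0713  0.0104] [ 0.543 -0.092  0.008] [ 0.587 -0.052  0.013]
s2 3429 [0.5515 0.0375 0.0105] [0.53  0.015 0.008] [0.573 0.059 0.013]
shift mm [-3.   0.3 84.6] turn [ 0.001 -0.001  0.011] | pose [ 0.5647 -0.0699  0.1251] [ 3.140e+00 -1.000e-03  1.711e+00] w 0.0231 t 22.8
```

View pics/w15.png

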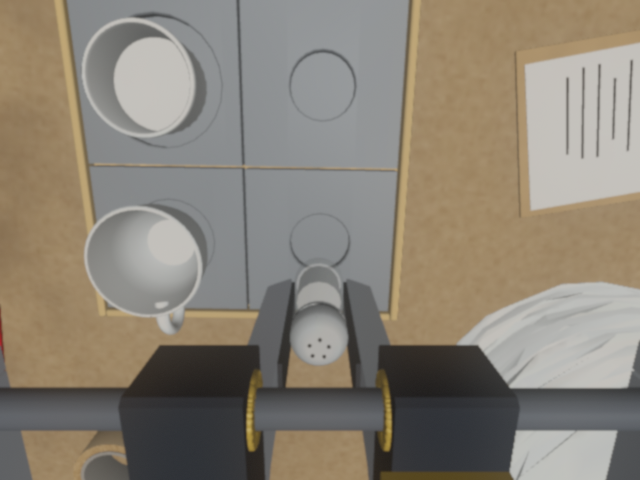

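Call:
step_arm(
  commands=[
    [[-2,0,15,0,0,0,0.1],[-3,0,35,0,0,0,0.1],[-3,0,57,0,0,0,0.1],[-3,0,73,0,0,0,0.1],[-3,0,81,0,0,0,0.1],[-3,0,84,0,0,0,0.1],[-3,0,85,0,0,0,0.1],[-3,0,85,0,0,0,0.1],[-3,0,85,0,0,0,0.1]],
  ],
)

```text
clock: 23.7
position: [0.5662, -0.0749, 0.0407]
tool_rot: [3.139, 0.0, 1.708]
contact_force: [-0.6, -0.0, -0.2]
width: 0.0228
```

Call:
step_arm(
  commands=[
    [[0,0,0.5,0,0,0,0.1],[0,0,1,0,0,0,0.1],[0,0,1.0,0,0,0,0.1]],
  ],
)

```text
clock: 24.0
position: [0.5657, -0.075, 0.0392]
tool_rot: [3.14, 0.0, 1.708]
contact_force: [-0.1, -0.6, -0.5]
width: 0.0229
```

Call:
step_arm(
  commands=[
    [[0,0,0.5,0,0,0,0.1],[0,0,1,0,0,0,0.1],[0,0,1.0,0,0,0,0.1]],
  ],
)

```text
clock: 24.3
position: [0.5658, -0.075, 0.0389]
tool_rot: [3.14, 0.001, 1.708]
contact_force: [-1.9, 0.0, 7.0]
width: 0.0232
```

Seated. Release, rise.

Call:
step_arm(
  commands=[
    [[0,0,0,0,0,0,0.35],[0,0,0,0,0,0,0.5],[0,0,0,0,0,0,0.55],[0,0,0,0,0,0,0.55],[0,0,-10,0,0,0,0.55],[0,0,-35,0,0,0,0.55],[0,0,-75,0,0,0,0.55],[0,0,-115,0,0,0,0.55],[0,0,-145,0,0,0,0.6],[0,0,-150,0,0,0,0.6]],
  ],
)

```text
clock: 25.3
position: [0.5679, -0.0745, 0.1924]
tool_rot: [3.133, 0.002, 1.708]
contact_force: [-0.6, -0.8, -1.2]
width: 0.0562
```

Run:
```python
from h import *
go(.4993,.3835,.188,1.7)
```

```text
shift mm [463.1  -5.4   3.7] turn [0.009 0.001 0.008] | pose [ 0.5679 -0.0745  0.1924] [3.133e+00 2.000e-03 1.708e+00] w 0.0562 t 25.3
```

Call:
step_arm(
  commands=[
    [[15,0,0,0,0,0,0.6],[50,-1,0,0,0,0,0.6],[95,-1,0,0,0,0,0.6],[140,-2,0,0,0,0,0.6],[185,-3,0,0,0,0,0.6],[230,-3,0,0,0,0,0.6],[275,-4,0,0,0,0,0.6],[320,-4,0,0,0,0,0.6],[365,-5,0,0,0,0,0.6],[410,-5,0,0,0,0,0.6],[445,-5,0,0,0,0,0.6],[463,-5,0,0,0,0,0.6]],
  ],
)

```text
clock: 26.5
position: [0.4932, 0.3876, 0.1862]
tool_rot: [-3.14, -0.001, 1.714]
contact_force: [0.1, -0.1, 0.2]
width: 0.0564
```

Call:
step_arm(
  commands=[
    [[0,0,0,0,0,0,0.6],[0,0,0,0,0,0,0.6],[0,0,0,0,0,0,0.6]],
  ],
)

```text
clock: 26.8
position: [0.4975, 0.3809, 0.1871]
tool_rot: [3.141, 0.002, 1.706]
contact_force: [0.4, -0.5, 0.4]
width: 0.0565
```

Run:
```python
from h import *
P,s,_,_=wr('w16.png')
q=rim(P,.4995,.4135,.03,.045,.09); m=(q[:,2]>.068); print('cap',q[m].mean(0),m.sum())
c=q[m].mean(0); go(c[0],c[1],.029,s['tool_rot'][2])
```

```text
813 fit [array([0.4998, 0.4155]), np.float64(0.0083)] ext [0.4886 0.403  0.0451] [0.5116 0.4263 0.0755] [0.5001 0.4146 0.0603]
cap [0.50001061 0.41489364 0.07167462] 631
shift mm [ 33.7   6.7 158.3] turn [ 0.001  0.002 -0.001] | pose [0.4977 0.3809 0.1874] [3.141e+00 2.000e-03 1.706e+00] w 0.0564 t 26.85
```

View pics/w16.png

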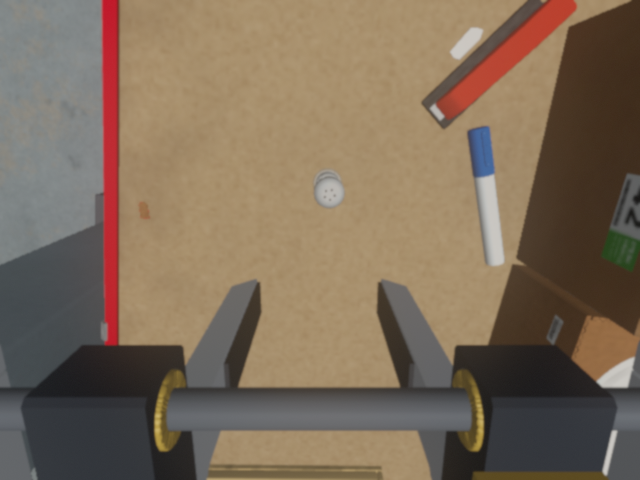

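Call:
step_arm(
  commands=[
    [[10,2,20,0,0,0,0.6],[22,5,50,0,0,0,0.6],[33,6.5,80,0,0,0,0.6],[33,6.5,110,0,0,0,0.6],[33,6.5,135,0,0,0,0.6],[33,6.5,150,0,0,0,0.6],[33,6.5,157,0,0,0,0.6],[33,6.5,158,0,0,0,0.6],[33,6.5,158,0,0,0,0.6],[33,6.5,158,0,0,0,0.6]],
  ],
)

```text
clock: 27.85
position: [0.5002, 0.4172, 0.0313]
tool_rot: [3.138, -0.001, 1.707]
contact_force: [1.2, -0.2, 0.6]
width: 0.0562
```

Call:
step_arm(
  commands=[
    [[0,0,0,0,0,0,0.1],[0,0,0,0,0,0,0.1],[0,0,0,0,0,0,0.1],[0,0,0,0,0,0,0.1],[0,0,0,0,0,0,0.1]],
  ],
)

```text
clock: 28.35
position: [0.4996, 0.4167, 0.0301]
tool_rot: [3.14, -0.0, 1.708]
contact_force: [-0.2, -0.1, 0.7]
width: 0.0232
```

Call:
step_arm(
  commands=[
    [[0,0,-5,0,0,0,0.1],[0,0,-20,0,0,0,0.1],[0,0,-45,0,0,0,0.1],[0,0,-70,0,0,0,0.1],[0,0,-90,0,0,0,0.1],[0,0,-96,0,0,0,0.1],[0,0,-96,0,0,0,0.1]],
  ],
)

```text
clock: 29.05
position: [0.4998, 0.4171, 0.1275]
tool_rot: [3.138, -0.001, 1.708]
contact_force: [-1.1, 1.0, -0.3]
width: 0.0231
```

Run:
```python
from h import *
P,s,_,_=wr('w17.png'); print(s['contact_force'])
go(.5517,.0377,s['position'][2],s['tool_rot'][2])
```

```text
[-1.13383526  0.99772162 -0.3372885 ]
shift mm [-3.823e+02  2.000e-01 -1.200e+00] turn [0.002 0.    0.   ] | pose [0.4994 0.4164 0.1263] [3.14  0.    1.708] w 0.023 t 29.1
```

View pics/w17.png

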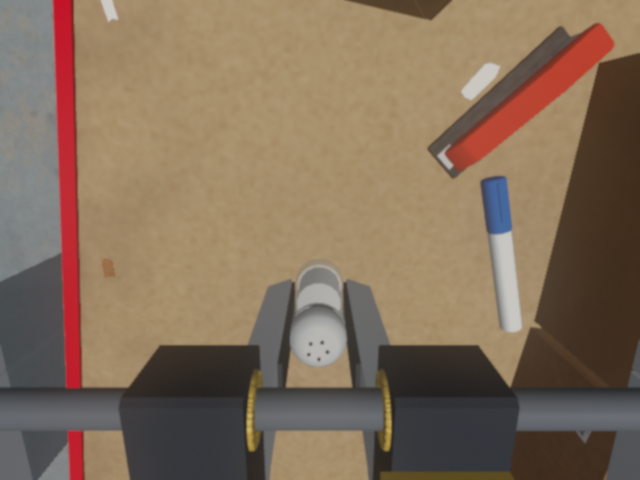

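Call:
step_arm(
  commands=[
    [[-10,0,0,0,0,0,0.1],[-40,0,0,0,0,0,0.1],[-75,0,0,0,0,0,0.1],[-112,0,0,0,0,0,0.1],[-149,0,0,0,0,0,0.1],[-186,0,0,0,0,0,0.1],[-223,0,0,0,0,0,0.1],[-260,0,0,0,0,0,0.1],[-297,0,0,0,0,0,0.1],[-334,0,0,0,0,0,0.1],[-364,0,0,0,0,0,0.1],[-381,0,0,0,0,0,0.1]],
  ],
)

```text
clock: 30.3
position: [0.5503, 0.0344, 0.1246]
tool_rot: [-3.14, 0.002, 1.703]
contact_force: [0.5, 0.5, 1.0]
width: 0.0227
```

Call:
step_arm(
  commands=[
    [[0,0,0,0,0,0,0.1],[0,0,0,0,0,0,0.1],[0,0,0,0,0,0,0.1]],
  ],
)

```text
clock: 30.6
position: [0.5508, 0.0408, 0.1259]
tool_rot: [3.14, -0.001, 1.71]
contact_force: [-0.4, 0.4, -0.3]
width: 0.023
```

Run:
```python
from h import *
P,s,_,_=wr('w18.png'); 
for nm,c,r in [('s2',(.552,.038),.022)]:
    m=(np.hypot(P[:,0]-c[0],P[:,1]-c[1])<r+.006)&(P[:,2]<.0135)&(P[:,2]>0); print(nm,m.sum(),P[m].mean(0).round(4),P[m].min(0).round(3),P[m].max(0).round(3))
go(.5517,.0385,.042,s['tool_rot'][2])
```

```text
s2 2174 [0.5514 0.0381 0.0105] [0.53  0.017 0.008] [0.574 0.057 0.013]
shift mm [-2.6  0.3 83.9] turn [ 0.001 -0.001  0.   ] | pose [0.5509 0.041  0.1259] [ 3.14e+00 -1.00e-03  1.71e+00] w 0.0231 t 30.65
```

View pics/w18.png

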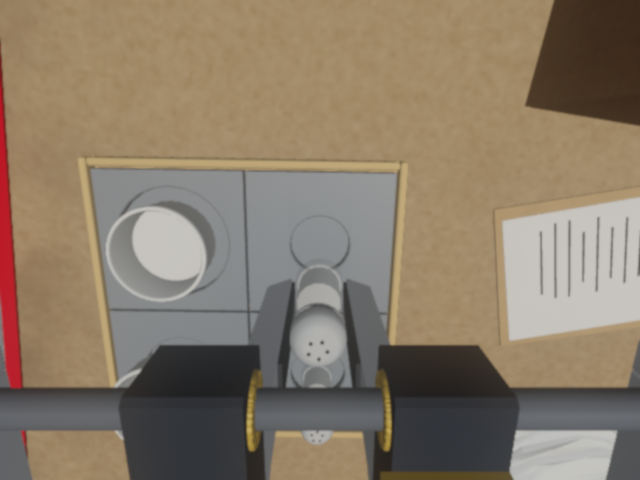

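Call:
step_arm(
  commands=[
    [[-1,0,15,0,0,0,0.1],[-1,0,35,0,0,0,0.1],[-1,0,57,0,0,0,0.1],[-1,0,72,0,0,0,0.1],[-1,0,80,0,0,0,0.1],[-1,0,83,0,0,0,0.1],[-1,0,84,0,0,0,0.1],[-1,0,84,0,0,0,0.1],[-1,0,84,0,0,0,0.1]],
  ],
)

```text
clock: 31.55
position: [0.5521, 0.0383, 0.0427]
tool_rot: [3.139, 0.0, 1.708]
contact_force: [0.0, 0.4, -0.7]
width: 0.0229
```

Call:
step_arm(
  commands=[
    [[0,0,0.5,0,0,0,0.1],[0,0,1,0,0,0,0.1],[0,0,1.0,0,0,0,0.1]],
  ],
)

```text
clock: 31.85
position: [0.5517, 0.0381, 0.0412]
tool_rot: [3.14, 0.0, 1.708]
contact_force: [0.1, -0.8, -0.9]
width: 0.023
```

Call:
step_arm(
  commands=[
    [[0,0,0.5,0,0,0,0.1],[0,0,1,0,0,0,0.1],[0,0,1.0,0,0,0,0.1]],
  ],
)

```text
clock: 32.15
position: [0.5516, 0.0382, 0.04]
tool_rot: [3.14, 0.0, 1.708]
contact_force: [-0.1, 0.0, 0.5]
width: 0.023
```

Call:
step_arm(
  commands=[
    [[0,0,0.4,0,0,0,0.1],[0,0,0.7,0,0,0,0.1],[0,0,0.7,0,0,0,0.1]],
  ],
)

```text
clock: 32.45
position: [0.5517, 0.0383, 0.0399]
tool_rot: [3.14, 0.0, 1.708]
contact_force: [-1.3, -0.4, 5.8]
width: 0.0229
```

Call:
step_arm(
  commands=[
    [[0,0,0,0,0,0,0.35],[0,0,0,0,0,0,0.5],[0,0,0,0,0,0,0.55],[0,0,0,0,0,0,0.55],[0,0,-10,0,0,0,0.55],[0,0,-35,0,0,0,0.55],[0,0,-75,0,0,0,0.55],[0,0,-120,0,0,0,0.55],[0,0,-165,0,0,0,0.55],[-30,0,-190,0,0,0,0.55],[-70,-25,-200,0,0,0,0.55],[-110,-50,-200,0,0,0,0.55]],
  ],
)

```text
clock: 33.65
position: [0.5177, -0.0781, 0.2418]
tool_rot: [3.135, 0.001, 1.71]
contact_force: [0.2, -1.2, 0.6]
width: 0.0517
```

Call:
step_arm(
  commands=[
    [[-40,-15,0,0,0,0,0.55],[-75,-30,0,0,0,0,0.55],[-90,-40,0,0,0,0,0.55],[-90,-40,0,0,0,0,0.55],[-90,-40,0,0,0,0,0.55]],
  ],
)

```text
clock: 34.15
position: [0.4896, -0.1715, 0.2397]
tool_rot: [3.139, -0.0, 1.708]
contact_force: [-0.2, 0.5, 0.1]
width: 0.0519
```

Run:
```python
from h import *
P,s,_,_=wr('w19.png'); print(s['position'],s['clock'])
for a in [(.4555,-.0853,.045,.055,.08),(.442,.0245,.045,.035,.06),(.5655,-.073,.03,.06,.1),(.552,.038,.03,.06,.1)]:
    m=(np.hypot(P[:,0]-a[0],P[:,1]-a[1])<a[2])&(P[:,2]>a[3])&(P[:,2]<a[4])
    if m.sum()>5:
        q=rim(P,*a); print('   ztop',np.percentile(q[:,2],[50,98]))
p,d=manip.snapshot('scene'); save('s19.png',cv2.resize(p[170:350,140:440],None,fx=2.2,fy=2.2))
P=cloud('scene',d).reshape(-1,3)
for nm,c,r,zl,zh in [('mug',(.486,-.40),.06,.055,.08),('tape',(.42,-.29),.05,.03,.05)]:
    m=(np.hypot(P[:,0]-c[0],P[:,1]-c[1])<r)&(P[:,2]>zl)&(P[:,2]<zh); print(nm,m.sum(), cfit(P[m][:,:2]) if m.sum()>5 else '')
```

```text
[ 0.48964944 -0.17149781  0.2397449 ] 34.15
1592 fit [array([ 0.4548, -0.0883]), np.float64(0.035)] ext [ 0.4176 -0.1294  0.055 ] [ 0.4914 -0.0511  0.0691] [ 0.4545 -0.0903  0.062 ]
   ztop [0.06501499 0.06762764]
426 fit [array([0.441 , 0.0203]), np.float64(0.0317)] ext [ 0.4129 -0.0124  0.0353] [0.4732 0.0117 0.0487] [ 4.43e-01 -3.00e-04  4.20e-02]
   ztop [0.04603582 0.04768914]
751 fit [array([ 0.5638, -0.0769]), np.float64(0.0084)] ext [ 0.5535 -0.0881  0.06  ] [ 0.5763 -0.0652  0.0861] [ 0.5649 -0.0767  0.0731]
   ztop [0.08071448 0.08453825]
mug 83 (array([ 0.48658142, -0.40238278]), np.float64(0.0327099928982112))
tape 161 (array([ 0.42165239, -0.28799035]), np.float64(0.02940606238181297))
```

View pics/w19.png

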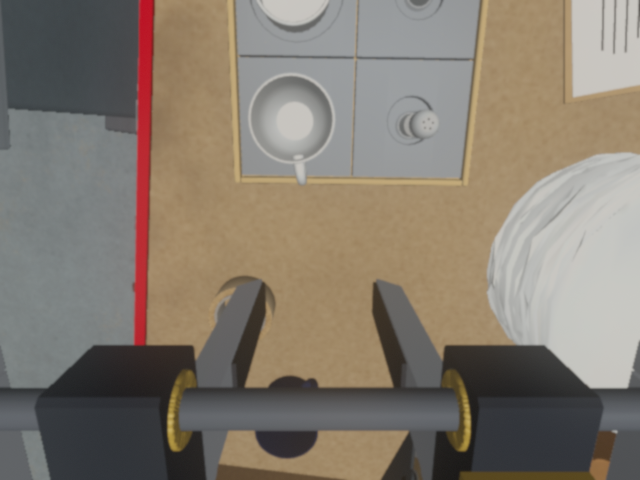

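View pics/s19.png

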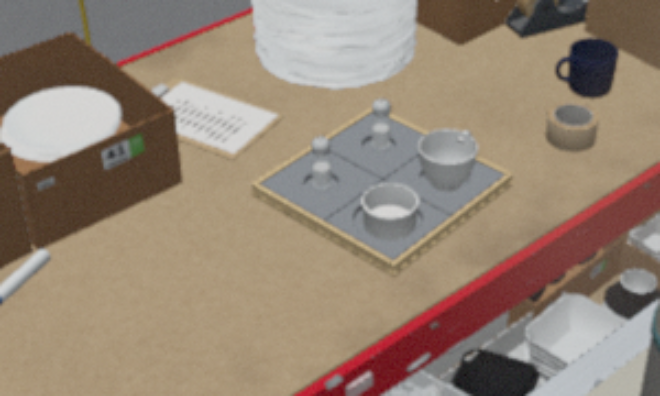

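Run:
```python
from h import *
p,d=manip.snapshot('scene'); P=cloud('scene',d).reshape(-1,3)
for c in [(.5655,-.073),(.552,.038)]:
    q=rim(P,*c,.03,.06,.1)
    m=(np.hypot(P[:,0]-c[0],P[:,1]-c[1])<.022)&(P[:,2]>.022)&(P[:,2]<.045); print('body',P[m].mean(0).round(4),P[m].min(0).round(3),P[m].max(0).round(3))
s=manip.read_state(); print(s['contact_force'],s['clock']); manip.close_job()
```

```text
65 fit [array([ 0.5627, -0.0713]), np.float64(0.008)] ext [ 0.5517 -0.0819  0.0603] [ 0.5758 -0.0607  0.0846] [ 0.5638 -0.0713  0.0725]
body [ 0.5594 -0.0675  0.0328] [ 0.55  -0.079  0.022] [ 0.577 -0.059  0.045]
76 fit [array([0.5501, 0.0398]), np.float64(0.0089)] ext [0.5388 0.0238 0.0605] [0.5613 0.0523 0.0833] [0.5501 0.038  0.0719]
body [0.545  0.0445 0.0337] [0.537 0.026 0.022] [0.56  0.053 0.045]
[ 0.24447332 -0.73773886  0.38868505] 34.3
the job is handed in; nothing more can be done
```

All four pieces are in their nests, each lowered until I felt contact and then released. I handed the job in at about 34 s; no verdict was reported.

Last camera checks:

| Piece | Top height measured | Height expected if seated | Distance from pocket centre |
|---|---|---|---|
| Cup | about 66 mm | 66 mm | about 3 mm |
| Ramekin | about 46 mm | 46 mm | about 2–3 mm |
| Shakers (both) | about 84 mm | 84 mm | about 2–4 mm |

- **Look-alikes:** The mug and tape roll measured within 2 mm of their starting positions.
- **Robot:** The gripper is held clear of everything at a height of 0.24 m.
- **Disagreements:** The cup wall closed to about 5 mm in the grip rather than the 12 mm stated. The cup hung about 0.155 rad out of level, so I tilted the tool to level it before setting it down. After the last release, the second shaker was out of the wrist camera's view and only part of the ramekin's rim showed. I checked that shaker with the scene camera alone. The ramekin's distance in the table comes from a full view taken just after it was set down.

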